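# Reset the tripped chocolate warmer

## Robot

A 6-joint arm with a two-finger parallel gripper is mounted at the origin on a cart in front of the work surface, level with it; the furniture and walls round the work are solid. World frame = base frame: x ahead of the robot, y to its left, z up, the work surface at z = 0. Lengths are in m, angles in degrees, forces in N, time in s.
With the tool pointing down it reaches from about 0.25 to 0.725 m from the base axis. Payload 9.7 kg.
Tool frame: the origin (TCP) lies midway between the tips of the shut fingers; the grasp point (between the pads) lies bot.hold_point_z behind it (bot.hold_point_z is the distance from the TCP to the grasp point, in m); z points along the fingers, y is the line along which they close (so a half turn about z gives the same grasp; the last joint's range is limited). The gripper opens to 85 mm and grips with 20 to 120 N. Pads are 22 mm wide; open, the fingers measure 114 mm over their backs; the gripper's body (76 mm by 85 mm) begins 54 mm behind the grasp point. The pads swing forward as they close: fully open they stand 13 mm farther back than shut.
Start: joints at [63.541, 4.979, 10.078, 95.1, 0, 90], TCP at [0.245, 0.492, 0.231] pointing down, gripper open.
Joint ranges: [-179.16, 179.16], [-48.56, 103.87], [-65.8, 70.77], [-126.05, 130.52], [-82.76, 87.17], [-180, 180]. Speed limits (degrees/s): [127.2, 127.2, 147.25, 180, 180, 180].

## Interface

Orientations are given as [roll, pitch, yaw] about the fixed x, y, z axes, in that order (R = Rz(yaw) Ry(pitch) Rx(roll)).
In Python, from workcell import bot, camera, camera_model, ticket gives the robot as it stands.
- The arm moves only by the tool send_rows, never from a script. Its argument "targets" is text: rows parted by semicolons, each of 5 numbers parted by spaces: the shift along the tool's x, y, z in mm, then the turn about the tool's z in degrees, then the closure in counts, from 0 (fully open) to 255 (shut). A call has 1 to 20 rows; each row is the pose to reach, as a shift and turn from the pose commanded when the call began, along the tool's axes at that moment; what a row does not reach only later rows make up. A row lasts 1/8 s, in which the tool goes at most 62.5 mm and 10.7 degrees, less where a joint would pass 70% of its speed; a pose out of reach is approached as far as the arm can. A call with a gripper value outside its range is refused whole. The fingers move at their own pace and stop on an object; "newtons" is the grip in N (left out, the last holds). Time passes only in rows, so rows that repeat a pose let the fingers close. It gives the time, the measured TCP pose, the force, the opening and the grip force at its end, in the units of the state.
- bot.get_obs(): the state, without advancing time (a new reading comes with each control period).
- camera(name): name is "scene" or "top"; returns the picture (420x560x3 uint8, blue, green, red); there is no depth.
- camera_model(name): a dict with "K" (3x3 intrinsics, pixels), "pose" (4x4, takes a point from camera to world coordinates). Camera axes: x right, y down, z forward; pixel columns grow to the right and rows downward; lengths in m; the calibration is good to about 2 mm. A picture is of the moment at which its call begins. camera_model takes no time and is no camera call.
- ticket.job_done(): hands the job in; it is judged then, once.
The state is a dict: "time": time; "q": joint angles; "qd": joint speeds; "joint_efforts": joint torques, N m; "ee_pos": TCP position; "tcp_rot": TCP orientation; "wrist_force": force on the tool from outside, world axes, zero at the start; "torque": the same for the moment, N m; "opening": finger opening in m; "grasp_force": force on a finger pad.
Only numpy, scipy, OpenCV 4.12 (cv2) and the standard library are available. Lean on these libraries where they do the work, as an engineer would, in place of code of your own. Each camera call takes 0.05 s, during which the arm holds its last target. There are 200 camera calls.

## Task

The chocolate warmer has tripped: on its control box, push the sliding cover fully clear of the round well by its rib, reach in with the fingertips and press the sunken round reset key all the way down for a moment, then push the cover back fully over the round well until it meets its stop. Only push and press: do not pinch the rib, do not lift, tip or shove the box, and do not press the square start key in the other well. Leave the things standing around the box where they are.

Things in the scene. Friction and masses are not known exactly. Their poses are not given: they have to be found in the camera images.
- control_box: low grey and steel control box, loose on rubber feet, about 2.5 kg, 130 (x) x 230 (y) x 60 (z) mm. Origin: centre of its underside; +y runs from the square well to the round well (to the robot's left at yaw 0; yaw starts within 0.6 rad of 0). The cover slides along y on its flat top between rails (7 mm high, inner faces at x = +-44.5 mm); stop bars 5 mm high at y = +-94.5 mm
- round_well (a point): centre of the mouth of the round well, 54 mm diameter, at the top plate's level, at (0, 55, 60) mm in the box frame. The reset key stands on its floor, 32 mm down
- square_well (a point): centre of the mouth of the square well, 46 x 46 mm, at (0, -55, 60) mm in the box frame. The start key is in it, 32 mm deep
- reset_cover (a joint): position of the sliding cover in m: 0 = at its stop, centred over the round well; grows along the box's -y to 0.11 at the far stop (over the square well). The round well is wholly clear from 0.064 on. Starts between 0 and 0.02. Friction about 1.5 N; stays where left
- cover_rib (a point): centre of the top edge of the black push rib across the middle of the sliding cover, a metal plate 84 (x) x 74 (y) mm with its upper face 63.5 mm above the worktop. The rib is 50 mm long along the box's x, 11 mm thick along y, its top 79 mm above the worktop. The cover cannot be lifted off
- rib_left_face: the rib's face towards the box's +y (push here to open the round well): 50 x 3 x 13.5 mm, origin at its centre, 70 mm above the worktop
- rib_right_face: the rib's face towards the box's -y (push here to close the round well): 50 x 3 x 13.5 mm, origin at its centre, 70 mm above the worktop
- reset_key (a joint): travel of the reset key in m: 0 = up, 0.007 = all the way down. Sprung: 1.5 N to start, 5 N at the bottom; returns by itself
- reset_key_top (a point): centre of the top of the reset key, a round white key of 32 mm diameter; unpressed its top is 42 mm above the worktop, 18 mm below the well's mouth; it moves straight down
- start_key (a joint): travel of the start key in m: 0 = up, 0.007 = down; sprung like the reset key. Not to be pressed
- start_key_top (a point): centre of the top of the start key, a square white key of 28 mm width in the square well, its top 18 mm below the mouth
- timer: round white and red wind-up kitchen timer, 68 mm across, 60 mm high; loose bystander, origin at the centre of its underside
- cup: small clear dosing cup, 50 mm across, 60 mm high; loose bystander, origin at the centre of its underside
- nozzle: pale conical piping nozzle, 27 mm across, 34 mm high; loose bystander, origin at the centre of its underside
- tart_dish: crimped foil tart dish, 83 mm across, 33 mm high; loose bystander, origin at the centre of its underside
- brush: pastry brush with wooden handle, 190 x 30 x 13 mm, lying along the near side of the box; loose bystander, origin at the centre of its underside; its x axis runs along its length
- cutter: round crimped metal pastry cutter, 62 mm across, 28 mm high; loose bystander, origin at the centre of its underside

How it is judged (in metres and radians):
On the way, in this order (a step that is already met when the one before it is completed fails the run):
1. the cover is pushed clear of the round well (value of joint reset_cover above 0.066 m), for 0.2 s.
2. the reset key is pressed down in the uncovered well (value of joint reset_key above 0.0055 m and value of joint reset_cover above 0.06 m), for 0.2 s.
3. the key is up again and the cover is back over the round well (value of joint reset_cover below 0.008 m and value of joint reset_key below 0.002 m), for 0.2 s.
At the end, for the whole second after the job is handed in: the cover is within 8 mm of its stop over the round well, both keys are up (within 2 mm), the box stands level and at rest within 30 mm of where it was, and every bystander is within 30 mm of where it stood (all of step 3 and distance of each of control_box, timer, cup, nozzle, tart_dish, brush, cutter from where it was at the start of the episode below 0.03 m and angle between control_box's own z axis and vertical below 0.05 rad and linear speed of control_box below 0.01 m/s and value of joint start_key below 0.002 m); the robot touches nothing.
It fails at once if the start key is pressed (over 3 mm) (value of joint start_key above 0.003 m).
It fails at once if the rib is pinched: both its faces are squeezed at once (contact force between the fingers and rib_left_face above 1.5 N and contact force between the fingers and rib_right_face above 1.5 N).
It fails at once if the control box is lifted by over 10 mm or tipped by over 0.1 rad (height (world z) of control_box above 0.01 m or angle between control_box's own z axis and vertical above 0.1 rad).
It fails at once if the control box is shoved over 30 mm (distance of control_box from where it was at the start of the episode above 0.03 m).
It fails at once if a bystander is moved over 30 mm or lifted (distance of any of timer, cup, nozzle, tart_dish, brush, cutter from where it was at the start of the episode above 0.03 m or height (world z) of any of timer, cup, nozzle, tart_dish, brush, cutter above 0.02 m).
It also fails if it takes over 51 s, if anything falls off the work surface, if the arm or the gripper's body presses on something with over 40 N, if the wrist force passes 120 N, or if a joint passes its speed limit or range.

## Working session

There is one attempt and no reset: what is moved stays moved. The work goes in short steps, Python scripts to look and compute and a tool call to move; the robot and the scene stay as the last step left them, time stands still between calls to the robot, and variables do not carry over. Pictures are saved under pics/ and viewed, at most 10 in all, crops included, and the job is handed in when it is done.

Besides the shell and the picture viewer there is one more tool, called after "Emit:" in YAML: its name, and indented under it one key for each argument. send_rows: Moves the arm, as the interface text tells. Its arguments: {"type":"object","properties":{"targets":{"type":"string"},"newtons":{"type":"number"}},"required":["targets"]}

```bash
mkdir -p pics; python3 - <<'E'
from workcell import bot,camera,camera_model
import cv2
for n in("scene","top"):
    cv2.imwrite(f"pics/{n}0.png",camera(n)); m=camera_model(n); print(m["K"],m["pose"])
o=bot.get_obs(); print(o["time"],o["ee_pos"],o["tcp_rot"],o["opening"],bot.hold_point_z)
E
```

```text
[[486.15080863   0.         278.16115053]
 [  0.         486.15080863 209.65109055]
 [  0.           0.           1.        ]] [[ 0.64790552 -0.45280347  0.61252548 -0.18006703]
 [-0.76163435 -0.37299377  0.52989505 -0.60006632]
 [-0.01147013 -0.80984237 -0.5865354   0.79140696]
 [ 0.          0.          0.          1.        ]]
[[514.92711242   0.         274.46329599]
 [  0.         514.92711242 208.8076936 ]
 [  0.           0.           1.        ]] [[ 0.01333672 -0.98428422  0.17608721  0.34643063]
 [-0.99986643 -0.0147915  -0.0069517   0.02002305]
 [ 0.00944704 -0.17597098 -0.98435002  1.16762385]
 [ 0.          0.          0.          1.        ]]
0.1 [0.24497231 0.49222599 0.23066992] [-1.79934542e+02 -6.41865187e-04  1.53542088e+02] 0.08539453437932863 0.0187
```

View pics/top0.png

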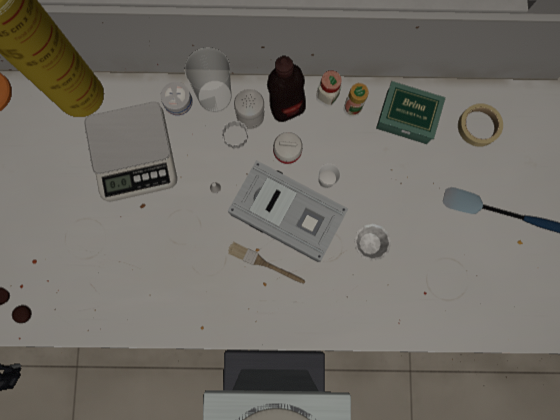

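View pics/scene0.png

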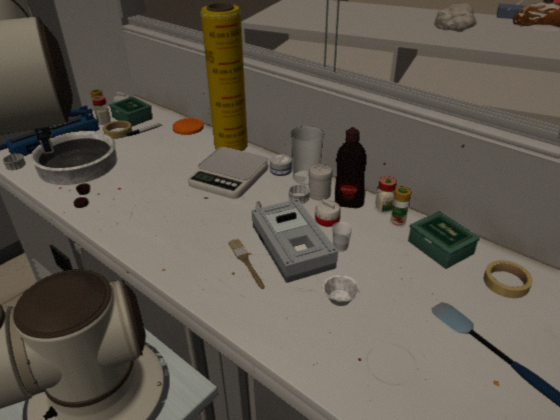

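The top view shows the box centred near (288,211), with the rib near (273,200) and the start key near (309,224). The timer (288,147), cup (328,176), nozzle (215,187), brush (265,262), dish (372,241) and cutter (235,135) stand around it. Next I'll measure the box and rib.

```bash
cat > h.py <<'E'
import numpy as np, cv2
from workcell import bot,camera,camera_model
def ray(n,uv,z):
    m=camera_model(n);K,P=np.array(m["K"]),np.array(m["pose"])
    d=P[:3,:3]@np.linalg.solve(K,[uv[0],uv[1],1.]);return P[:3,3]+d*(z-P[2,3])/d[2]
def proj(n,p):
    m=camera_model(n);K,P=np.array(m["K"]),np.array(m["pose"])
    c=K@(P[:3,:3].T@(np.array(p)-P[:3,3]));return c[:2]/c[2]
def blob(im,mask,win):
    x0,y0,x1,y1=win;m=np.zeros_like(mask);m[y0:y1,x0:x1]=mask[y0:y1,x0:x1]
    c=max(cv2.findContours(m,cv2.RETR_EXTERNAL,cv2.CHAIN_APPROX_NONE)[0],key=cv2.contourArea)
    return c,cv2.minAreaRect(c)
E
python3 - <<'E'
from h import *
im=cv2.imread("pics/top0.png");g=cv2.cvtColor(im,cv2.COLOR_BGR2GRAY)
c,r=blob(im,((g<60)*255).astype(np.uint8),(255,180,295,220))
print("rib",r)
w=np.array([ray("top",p,.079) for p in cv2.boxPoints(r)]);print(w.round(4),w.mean(0))
# box: grayer than table
print(g[205,180:380:6])
big=cv2.resize(im[145:285,200:400],None,fx=4,fy=4,interpolation=cv2.INTER_CUBIC)
cv2.imwrite("pics/crop0.png",np.clip(big*1.5,0,255).astype(np.uint8))
E
```

```text
rib ((272.55413818359375, 200.48406982421875), (4.628904819488525, 22.825284957885742), 28.610458374023438)
[[0.5396 0.0325 0.079 ]
 [0.5839 0.0096 0.079 ]
 [0.5792 0.0008 0.079 ]
 [0.5349 0.0237 0.079 ]] [0.55940045 0.01665008 0.079     ]
[129 129 129 130 130 130 130 130 131 116 117 115 130 135 133  14 136 138
 141 114 114 116 114 114 102 116 113 124 133 132 132 132 132 132]
```

View pics/crop0.png

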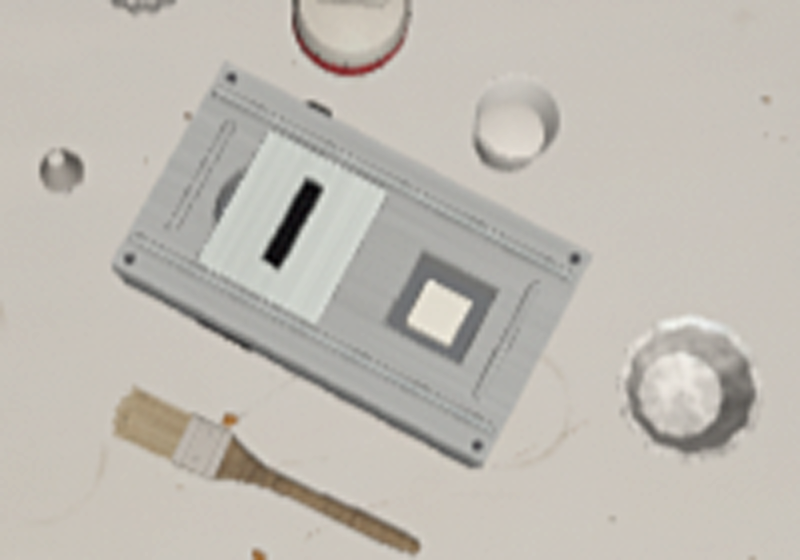

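The crop shows the top-plate corners at crop px (224,63), (592,258), (481,467) and (113,266). The rib is at (293,223) and the square well at (442,306). The cover is open by about 1–2 cm.

```bash
cat >> h.py <<'E'
def tool(p,o=None):
    "world point -> shift in the tool axes, mm"
    from scipy.spatial.transform import Rotation as R
    o=o or bot.get_obs();return 1000*R.from_euler('xyz',o["tcp_rot"],degrees=True).inv().apply(np.array(p)-o["ee_pos"])
E
python3 - <<'E'
from h import *
f=lambda p,z=.06:ray("top",np.array(p)/4+[200-.375,145-.375],z)
A,B,C,D=[f(p) for p in((224,63),(592,258),(481,467),(113,266))]
print("sizes",[np.linalg.norm(a-b).round(4) for a,b in((A,B),(D,C),(A,D),(B,C))])
ey=(A+D-B-C);ey/=np.linalg.norm(ey);ex=np.array([ey[1],-ey[0],0])
S=np.mean([f(p) for p in((231,77),(575,258),(477,446),(128,258))],0)
c=(A+B+C+D)/4
print("c",c,S,"yaw",np.degrees(np.arctan2(-ey[0],ey[1])),np.degrees(np.arctan2(*(((A+B)-(C+D))[[1,0]]))))
rib=ray("top",(272.55,200.48),.079)
sq=f((442,306)); print("rib local",(rib-c)@ex,(rib-c)@ey,"sq local",(sq-c)@ex,(sq-c)@ey)
m={n:ray("top",p,z) for n,p,z in(("timer",(288,141),.06),("cup",(330,173),.06),("nozzle",(215,187),.02),("dish",(373,241),.03),("brush",(265,262),.01),("cutter",(235,134),.02))}
for n,p in m.items():print(n,p.round(3),"local",((p-c)@ex).round(3),((p-c)@ey).round(3))
# cross-check with scene: rib
im=cv2.imread("pics/scene0.png");g=cv2.cvtColor(im,cv2.COLOR_BGR2GRAY)
cc,r=blob(im,((g<50)*255).astype(np.uint8),(265,205,310,230));print("scene rib",r,proj("scene",rib),proj("scene",rib-[0,0,.007]))
E
```

```text
sizes [np.float64(0.2298), np.float64(0.2272), np.float64(0.1292), np.float64(0.1301)]
c [ 0.54219305 -0.01636526  0.06      ] [ 0.54411622 -0.01652816  0.06      ] yaw -27.858265766763267 -27.382253417998847
rib local -0.0003004754971824922 0.037239404534023836 sq local 0.0021510669947725322 -0.05478475784620951
timer [ 0.699 -0.016  0.06 ] local 0.139 0.074
cup [ 0.627 -0.11   0.06 ] local 0.119 -0.043
nozzle [0.6   0.148 0.02 ] local -0.026 0.172
dish [ 0.481 -0.208  0.03 ] local 0.035 -0.198
brush [0.432 0.031 0.01 ] local -0.12 -0.009
cutter [0.727 0.106 0.02 ] local 0.106 0.194
scene rib ((286.0294189453125, 217.11766052246094), (6.063390731811523, 19.402849197387695), 75.96376037597656) [285.25735891 214.55769286] [285.26559594 216.83433867]
```

```bash
cat >> h.py <<'E'
C=np.array([.543,-.0165,0]);TH=np.radians(27.7)
EY=np.array([np.sin(TH),np.cos(TH),0]);EX=np.array([EY[1],-EY[0],0])
def L(x,y,z):return C+EX*x+EY*y+[0,0,z]
def loc(p):p=np.array(p)-C;return (1000*np.array([p@EX,p@EY,p[2]])).round(1)
E
python3 -c "
from h import *
print(tool(L(0,.075,.12)),tool(L(0,.075,.068)))"
```

```text
[-495.09776537 -247.5506675   110.94726894] [-495.09834791 -247.4912593   162.947235  ]
```

Emit:
send_rows:
  targets: "-50 -25 0 0.3 255;-100 -50 0 0.6 255;-150 -75 0 0.9 255;-200 -100 0 1.2 255;-250 -125 0 1.2 255;-300 -150 0 1.2 255;-350 -175 0 1.2 255;-400 -200 20 1.2 255;-450 -225 45 1.2 255;-480 -240 75 1.2 255;-495 -247.5 105 1.2 255;-495 -247.5 111 1.2 255;-495 -247.5 111 1.2 255;-495 -247.5 111 1.2 255;-495 -247.5 111 1.2 255"

```text
time: 1.98
ee_pos: [0.5782, 0.0509, 0.1216]
tcp_rot: [179.9, 0.1, 152.4]
wrist_force: [0.1, 0.3, 0.3]
opening: 0.0001
grasp_force: 0.0
```

```bash
python3 - <<'E'
from h import *
o=bot.get_obs();print(o["time"],o["tcp_rot"],o["opening"],loc(o["ee_pos"]),o["wrist_force"])
a=camera("top");b=camera("scene")
z=lambda im,x,y:cv2.resize(im[y:y+150,x:x+200],None,fx=2.6,fy=2.6,interpolation=cv2.INTER_CUBIC)
cv2.imwrite("pics/c1.png",z(b,200,130))
print(tool(L(0,.075,.068)))
E
```

```text
1.975 [1.79939514e+02 8.97555428e-02 1.52390371e+02] 0.00012157841997841528 [ -0.2  76.1 121.6] [0.05419237 0.27576704 0.3183475 ]
[-0.10129439 -0.8455133  53.11952545]
```

View pics/c1.png

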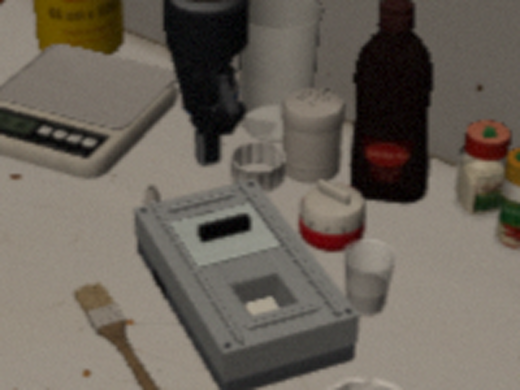

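The shut fingertips show at crop (207,155), above the free end of the box as computed. Next I'll go down and push the rib.

Emit:
send_rows:
  targets: "0 -1 25 0 255;0 -1 45 0 255;0 -1 53 0 255;0 -1 53 0 255;0 -8 53 0 255;0 -16 53 0 255;0 -24 53 0 255;0 -32 53 0 255;0 -40 53 0 255;0 -48 53 0 255;0 -56 53 0 255;0 -64 53 0 255;0 -72 53 0 255;0 -80 53 0 255;0 -86 53 0 255;0 -86 53 0 255;0 -86 53 0 255"

```text
time: 4.2
ee_pos: [0.5376, -0.0259, 0.0668]
tcp_rot: [-180.0, -0.1, 152.3]
wrist_force: [-0.4, -0.7, -0.4]
opening: -0.0
grasp_force: 0.0
```

```bash
python3 - <<'E'
from h import *
o=bot.get_obs();print(o["time"],loc(o["ee_pos"]),o["wrist_force"])
b=camera("scene")
cv2.imwrite("pics/c2.png",cv2.resize(b[130:280,200:400],None,fx=3,fy=3,interpolation=cv2.INTER_CUBIC))
E
```

```text
4.2 [ -0.4 -10.9  66.8] [-0.36954035 -0.74600267 -0.40083469]
```

View pics/c2.png

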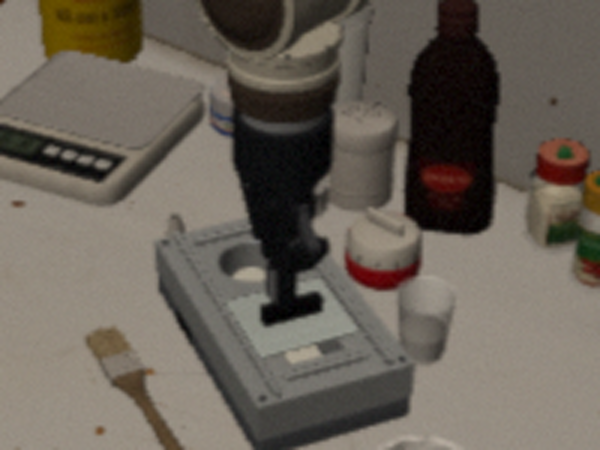

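The round well is visible at crop (243,262) and the cover has moved towards the square well. I'll back off, rise over the well and measure the cover.

Emit:
send_rows:
  targets: "0 6 0 0 255;0 15 -8 0 255;0 40 -25 0 255;0 66 -30 0 255;0 66 -30 0 255;0 66 -30 0 255"

```text
time: 5.0
ee_pos: [0.5685, 0.0327, 0.0972]
tcp_rot: [-180.0, -0.0, 152.4]
wrist_force: [-0.3, 0.4, -0.2]
opening: 0.0001
grasp_force: 0.0
```

```bash
python3 - <<'E'
from h import *
o=bot.get_obs();print(o["time"],loc(o["ee_pos"]),o["wrist_force"],o["tcp_rot"])
b=camera("scene");g=cv2.cvtColor(b,cv2.COLOR_BGR2GRAY)
e=proj("scene",L(0,-.03,.079)).astype(int);print("expected",e)
x,y=e
cc,r=blob(b,((g<50)*255).astype(np.uint8),(x-22,y-8,x+22,y+16));print(r,loc(ray("scene",r[0],.073)))
r0=(286.03,217.12);print("start same method",loc(ray("scene",r0,.073)))
print(tool(L(0,.055,.034)))
cv2.imwrite("pics/c3.png",cv2.resize(b[130:280,200:400],None,fx=4,fy=4,interpolation=cv2.INTER_CUBIC))
E
```

```text
5.0 [-0.3 55.4 97.2] [-0.25661517  0.37508132 -0.22213786] [-1.79976566e+02 -1.63734539e-02  1.52374050e+02]
expected [296 230]
((296.51153564453125, 232.54229736328125), (6.227111339569092, 20.172332763671875), 74.74488067626953) [ -0.8 -31.8  73. ]
start same method [-0.2 33.9 73. ]
[-3.18421745e-01 -4.30899572e-02  6.31497469e+01]
```

View pics/c3.png

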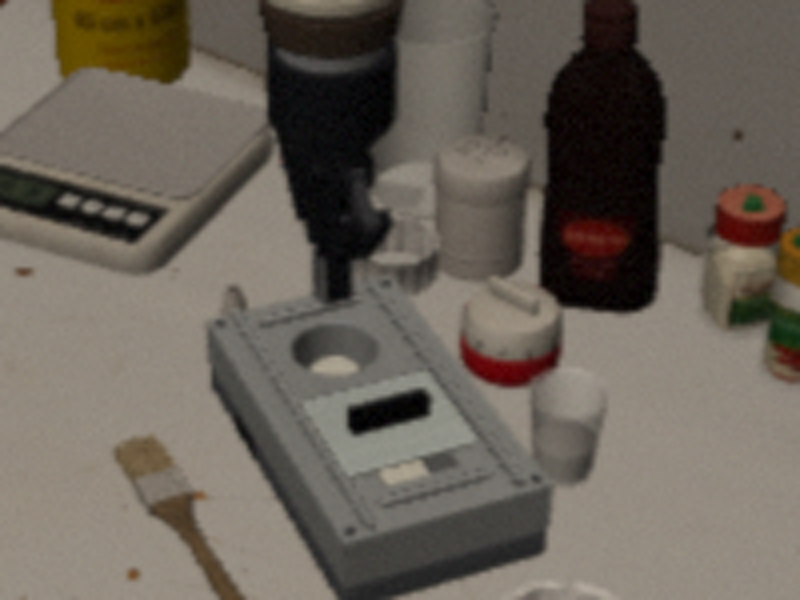

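The well is open and clear: the cover moved 66 mm, to about 0.084. The shut fingers are centred over the well, so I'll press the key next.

Emit:
send_rows:
  targets: "0 0 20 0 255;0 0 40 0 255;0 0 52 0 255;0 0 56 0 255;0 0 59 0 255;0 0 61 0 255;0 0 62 0 255;0 0 62 0 255;0 0 62 0 255;0 0 62 0 255"

```text
time: 6.3
ee_pos: [0.5689, 0.0324, 0.0355]
tcp_rot: [180.0, 0.0, 152.3]
wrist_force: [-1.2, -2.4, 4.7]
opening: -0.0
grasp_force: 2.3
```

Emit:
send_rows:
  targets: "0 0 0.5 0 255;0 0 1 0 255;0 0 1.5 0 255;0 0 1.5 0 255;0 0 1.5 0 255;0 0 1.5 0 255"

```text
time: 7.05
ee_pos: [0.5689, 0.0324, 0.0349]
tcp_rot: [180.0, 0.1, 152.3]
wrist_force: [-4.4, -4.0, 13.2]
opening: -0.0002
grasp_force: 6.3
```

The key has bottomed: z is 0.035 and the force 13 N. I'll rise, cross over the rib and come down on its -y side.

Emit:
send_rows:
  targets: "0 0 -15 0 255;0 0 -40 0 255;0 0 -68 0 255;0 0 -70 0 255;0 -35 -70 0 255;0 -75 -70 0 255;0 -110 -70 0 255;0 -120 -70 0 255;0 -120 -70 0 255;0 -120 -50 0 255;0 -120 -38 0 255;0 -120 -35 0 255;0 -120 -35 0 255;0 -120 -35 0 255"

```text
time: 8.8
ee_pos: [0.5133, -0.0736, 0.0694]
tcp_rot: [180.0, 0.0, 152.4]
wrist_force: [0.0, -0.3, 0.5]
opening: -0.0002
grasp_force: 0.0
```

```bash
python3 - <<'E'
from h import *
o=bot.get_obs();print(o["time"],loc(o["ee_pos"]),o["wrist_force"])
b=camera("scene")
cv2.imwrite("pics/c4.png",cv2.resize(b[130:280,200:400],None,fx=3,fy=3,interpolation=cv2.INTER_CUBIC))
E
```

```text
8.8 [  0.3 -64.4  69.4] [ 0.04112205 -0.27982978  0.49649193]
```

View pics/c4.png

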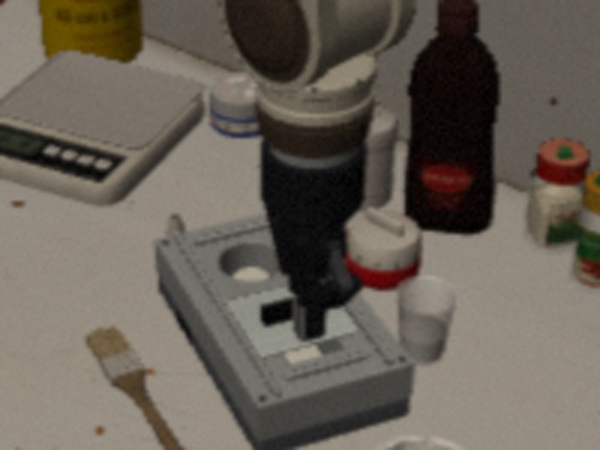

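The fingers are down on the -y side of the rib, at crop (310,325), and free. I'll push the cover closed.

Emit:
send_rows:
  targets: "0 8 1 0 255;0 16 1 0 255;0 24 1 0 255;0 32 1 0 255;0 40 1 0 255;0 48 1 0 255;0 56 1 0 255;0 64 1 0 255;0 72 1 0 255;0 80 1 0 255;0 86 1 0 255;0 91 1 0 255;0 95 1 0 255;0 97 1 0 255;0 97 1 0 255;0 97 1 0 255"

```text
time: 10.85
ee_pos: [0.558, 0.0122, 0.0677]
tcp_rot: [180.0, -0.0, 152.3]
wrist_force: [-0.1, 0.9, -0.2]
opening: 0.0002
grasp_force: 0.0
```

Emit:
send_rows:
  targets: "0 1 0 0 255;0 2 0 0 255;0 3 0 0 255;0 4 0 0 255;0 4 0 0 255"

```text
time: 11.48
ee_pos: [0.5597, 0.0154, 0.0677]
tcp_rot: [-180.0, -0.0, 152.3]
wrist_force: [-1.3, -3.4, 0.7]
opening: -0.0001
grasp_force: 1.9
```

Emit:
send_rows:
  targets: "0 0.5 0 0 255;0 1 0 0 255;0 1 0 0 255"

```text
time: 11.85
ee_pos: [0.5598, 0.0157, 0.0676]
tcp_rot: [-179.9, -0.0, 152.3]
wrist_force: [-3.5, -6.9, 0.2]
opening: 0.0002
grasp_force: 4.1
```

The cover has met its stop: 7.7 N, with no further movement. I'll back off, rise and retreat to check.

Emit:
send_rows:
  targets: "0 -6 0 0 255;0 -15 0 0 255;0 -18 -25 0 255;0 -18 -70 0 255;0 -18 -130 0 255;50 0 -160 0 255;100 0 -160 0 255;150 30 -160 0 255;200 60 -160 0 255;250 90 -160 0 255;300 120 -160 0 255;300 120 -160 0 255;300 120 -160 0 255"

```text
time: 13.48
ee_pos: [0.3503, 0.262, 0.2279]
tcp_rot: [180.0, 0.0, 152.4]
wrist_force: [-0.1, 0.1, 0.5]
opening: -0.0001
grasp_force: 0.0
```

```bash
python3 - <<'E'
from h import *
o=bot.get_obs();print(o["time"],o["ee_pos"],o["wrist_force"])
im=camera("top");g=cv2.cvtColor(im,cv2.COLOR_BGR2GRAY)
e=proj("top",L(0,.055,.079)).astype(int);x,y=e
c,r=blob(im,((g<60)*255).astype(np.uint8),(x-16,y-18,x+16,y+18));print(r,loc(ray("top",r[0],.079)))
cv2.imwrite("pics/c5.png",np.clip(1.5*cv2.resize(im[120:270,190:390],None,fx=4,fy=4,interpolation=cv2.INTER_CUBIC),0,255).astype(np.uint8))
E
```

```text
13.475 [0.35026155 0.2620279  0.22791311] [-0.08838397  0.06020157  0.45655441]
((265.3503112792969, 196.69107055664062), (4.628904819488525, 22.42624282836914), 28.610458374023438) [-1.1 54.6 79. ]
```

View pics/c5.png

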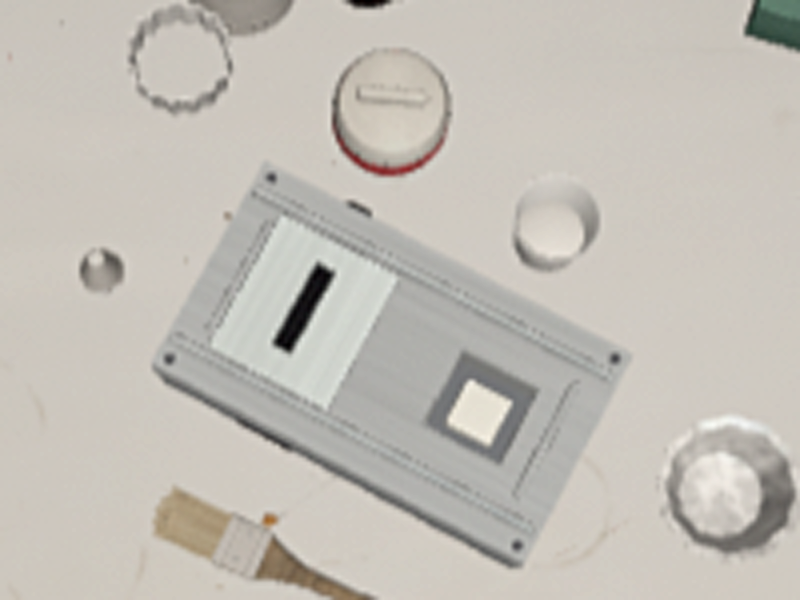

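The cover is against its stop bar, with the rib at y = 54.6 mm. The box corners and the bystanders are where they were, and the arm is clear.

```bash
python3 -c "
from workcell import ticket
print(ticket.job_done())"
```

```text
the job is handed in; nothing more can be done
None
```

I opened the cover to about 84 mm, pressed the reset key to its bottom, and pushed the cover back to its stop; the last picture showed the box and bystanders where they started, and the job is handed in with no verdict returned.

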